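# Set the slide gate of the bench feeder to its clip

### The job

Set the outlet of the sample feeder with the orange handle: pull its stiff slide gate straight out along the rails until the middle of the handle stands right beside the red clip on the rail, then let go. Leave the blue-handled feeder's gate where it is.

Things in the scene. Friction and masses are not known exactly. Their poses are not given: they have to be found in the camera images.
- orange_grip (a point): Grip point of the orange handle, an upright block 18 mm thick (its x), 30 mm wide (its y), from z = 0.082 to 0.140; the point lies on its centre line at z = 0.115 and moves with the gate. Its z is up; its x is level and points from handle to hopper: the gate pulls out along its -x. Both sides (its +y and -y) are free to pinch from above.
- orange_feeder: The feeder, fixed to the bench; origin under the hopper's axis at z = 0, axes as orange_grip's. Round aluminium hopper, radius 45 mm, top z = 0.155. Gate shut, the handle is at x = -0.095, y = 0. Level rails, 10 mm wide, at y = +-0.055, top z = 0.075, run forward to a low end bar at x = -0.19. Near the handle nothing but the hopper is higher than z = 0.083.
- red_clip: Red plastic clip, 10 mm along the rail, 30 mm across, top z = 0.083, fixed on the orange feeder's rail at the handle's +y side. Origin: its middle, 57 mm to +y of the gate's centre line, z = 0.072; axes as orange_grip's. The handle's centre line must come right beside it (x of the handle in the clip's frame = 0). At the start it lies 17 to 60 mm forward (-x) of the handle.
- orange_gate (a joint): How far the orange-handled gate is pulled out, m: 0 shut, 0.075 the outer stop. It starts shut or open by up to 8 mm. Sliding friction about 9 N all along; it stays where it is left.
- blue_grip (a point): The same grip point on the blue handle of a second, identical feeder (same sizes and axes) without a clip. It stands shut, about 0.15 to 0.4 m beside the orange one, to its left or right, and must not be moved.

How it is judged:
By the outcome, as a careful person would: the job done as asked, in the order asked, and still so for the second after the job is handed in, with the robot touching nothing.
It also fails if it takes over 26 s, if anything falls off the work surface, if the arm or the gripper's body presses on something with over 40 N, if the wrist force passes 120 N, or if a joint passes its speed limit or range.

### The arm

A 6-joint arm with a two-finger parallel gripper is mounted at the origin on the work surface; the furniture and walls round the work are solid. World frame = base frame: x ahead of the robot, y to its left, z up, the work surface at z = 0. Lengths are in m, angles in degrees, forces in N, time in s.
With the tool pointing down it reaches from about 0.25 to 0.725 m from the base axis. Payload 9.7 kg.
Tool frame: the origin (TCP) lies at the very end of the fingers, on their centre line; the grasp point (between the pads) lies env.hold_point_z behind it (env.hold_point_z is the distance from the TCP to the grasp point, in m); z points along the fingers, y is the line along which they close (so a half turn about z gives the same grasp; the last joint's range is limited). The gripper opens to 85 mm and grips with 20 to 120 N. Pads are 22 mm wide; open, the fingers measure 114 mm over their backs; the gripper's body (76 mm by 85 mm) begins 54 mm behind the grasp point. The pads swing forward as they close: fully open they stand 13 mm farther back than shut.
Start: joints at [74.313, 4.979, 10.078, 95.1, 0, 90], TCP at [0.149, 0.53, 0.231] pointing down, gripper open.
Joint ranges: [-179.16, 179.16], [-48.56, 103.87], [-65.8, 70.77], [-126.05, 130.52], [-82.76, 87.17], [-180, 180]. Speed limits (degrees/s): [127.2, 127.2, 147.25, 180, 180, 180].

### API

Orientations are given as [roll, pitch, yaw] about the fixed x, y, z axes, in that order (R = Rz(yaw) Ry(pitch) Rx(roll)).
In Python, from cell import env, imaging, job gives the robot as it stands.
- The arm moves only by the tool arm_command, never from a script. Its argument "steps" is a list of rows, each an object of numbers: "x", "y", "z": the shift along the tool's x, y, z in cm; "wx", "wy", "wz": the turn, a rotation vector about the tool's x, y, z in rad; "claw": the opening, from 0 (shut) to 1 (fully open). A call has 1 to 12 rows; each row is the pose to reach, as a shift and turn from the pose commanded when the call began, along the tool's axes at that moment; what a row does not reach only later rows make up. A row lasts 1/10 s, in which the tool goes at most 50 mm and 8.59 degrees, less where a joint would pass 70% of its speed; a pose out of reach is approached as far as the arm can. A call with a gripper value outside its range is refused whole. The fingers move at their own pace and stop on an object; "squeeze" is the grip in N (left out, the last holds). Time passes only in rows, so rows that repeat a pose let the fingers close. It gives the time, the measured TCP pose, the force, the opening and the grip force at its end, in the units of the state.
- env.get_state(): the state, without advancing time (a new reading comes with each control period).
- imaging.grab_frame(name): name is "scene" or "top" or "wrist"; returns (picture, depth): 400x640x3 uint8, blue, green, red; 400x640 float32, m along the optical axis (not along the pixel's ray), 0 where there is no reading.
- imaging.get_calibration(name): a dict with "K" (3x3 intrinsics, pixels), "distortion" ([k1, k2, p1, p2, k3] as OpenCV has them; the pictures are not rectified), "R" (3x3) and "t" (3): a world point X has camera coordinates R X + t; the wrist camera has in their place "tool_from_camera" (4x4, takes a point from camera to tool coordinates, whose origin is the TCP and whose axes are the flange's). Camera axes: x right, y down, z forward; pixel columns grow to the right and rows downward; lengths in m; the calibration is good to about 2 mm. A picture is of the moment at which its call begins: read the wrist's pose just before it. get_calibration takes no time and is no camera call.
- job.sign_off(): hands the job in; it is judged then, once.
The state is a dict: "t": time; "joint_positions": joint angles; "qvel": joint speeds; "joint_torque": joint torques, N m; "ee_pos": TCP position; "ee_rot": TCP orientation; "ft_force": force on the tool from outside, world axes, zero at the start; "moment": the same for the moment, N m; "gripper_width": finger opening in m; "grasp_force": force on a finger pad.
Only numpy, scipy, OpenCV 4.12 (cv2) and the standard library are available. Lean on these libraries where they do the work, as an engineer would, in place of code of your own. Each camera call takes 0.05 s, during which the arm holds its last target. There are 200 camera calls.

## Working session

There is one attempt and no reset: what is moved stays moved. The work goes in short steps, Python scripts to look and compute and a tool call to move; the robot and the scene stay as the last step left them, time stands still between calls to the robot, and variables do not carry over. Pictures are saved under pics/ and viewed, at most 10 in all, crops included, and the job is handed in when it is done.

Besides the shell and the picture viewer there is one more tool, called after "Request:" by a JSON object that holds its "api" and its "payload". arm_command: Moves the arm, as the interface text tells. Its arguments: {"type":"object","properties":{"steps":{"type":"array"},"squeeze":{"type":"number"}},"required":["steps"]}

```bash
mkdir -p pics; python3 - <<'E'
from cell import env, imaging, job
import cv2,numpy as np
s=env.get_state();print(s,env.hold_point_z)
for n in("top","scene"):
    p,d=imaging.grab_frame(n);cv2.imwrite(f"pics/{n}.png",p);np.savez(f"pics/{n}.npz",p=p,d=d)
    print(imaging.get_calibration(n))
print(imaging.get_calibration("wrist"))
E
```

```text
{'t': 0.0, 'joint_positions': array([ 7.43113464e+01,  5.01022067e+00,  1.00338508e+01,  9.50997570e+01,
       -9.56481074e-04,  9.00005678e+01]), 'qvel': array([-0.0641469 ,  0.04439832,  0.05158481,  0.00906633,  0.05082098,
        0.13085135]), 'joint_torque': array([ 7.18933297e-04, -5.20392609e+01,  4.64797461e+01,  1.65958417e-02,
        4.09436188e-05,  4.04824164e-05]), 'ee_pos': array([0.14866625, 0.52928176, 0.23058611]), 'ee_rot': array([-1.79923873e+02,  9.57234692e-04,  1.64310780e+02]), 'ft_force': array([ 0.74388562, -0.18218375,  0.1158011 ]), 'moment': array([ 0.00699723, -0.03420441, -0.01576446]), 'grasp_force': 0.0, 'gripper_width': 0.0852883800525878} 0.0187
{'K': array([[502.90087252,   0.        , 315.05080996],
       [  0.        , 502.90087252, 199.06819174],
       [  0.        ,   0.        ,   1.        ]]), 'distortion': array([-0.15318153,  0.        ,  0.        ,  0.        ,  0.        ]), 'R': array([[ 1.60049062e-02, -9.99868526e-01,  2.60251110e-03],
       [-9.94667580e-01, -1.61867676e-02, -1.01854769e-01],
       [ 1.01883504e-01, -9.5845739
[... 430 characters left out ...]
.70020464, -0.47150297, -0.53609553]]), 't': array([0.27143567, 0.32812322, 0.51146672])}
{'K': array([[301.37757488,   0.        , 315.54475915],
       [  0.        , 301.37757488, 205.88789578],
       [  0.        ,   0.        ,   1.        ]]), 'distortion': array([-0.05338639,  0.        ,  0.        ,  0.        ,  0.        ]), 'tool_from_camera': array([[ 5.14080673e-04, -9.54211470e-01, -2.99132424e-01,
         7.63298182e-02],
       [ 9.99998506e-01,  9.84166731e-04, -1.42085325e-03,
         6.83682699e-04],
       [ 1.65019065e-03, -2.99131246e-01,  9.54210550e-01,
        -1.42918353e-01],
       [ 0.00000000e+00,  0.00000000e+00,  0.00000000e+00,
         1.00000000e+00]])}
```

View pics/top.png

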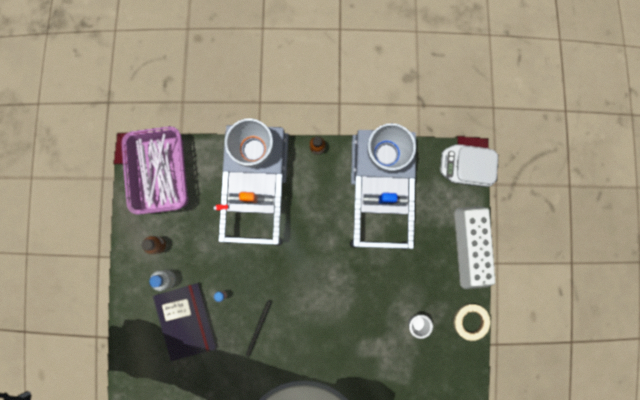

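View pics/scene.png

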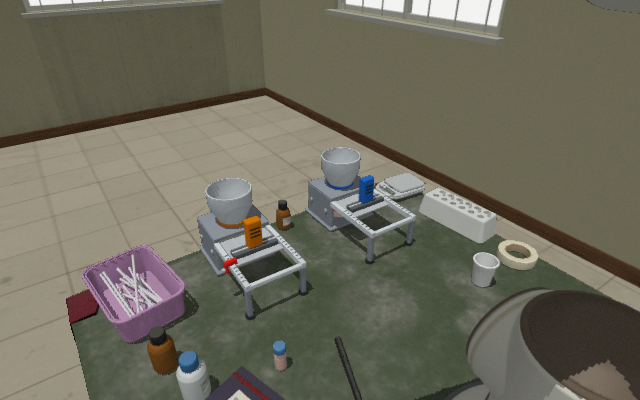

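Top view: orange handle at about (247,197), red clip at (221,208), blue handle at (389,198). The rails run roughly down the image, towards the robot. Next I'll measure these.

```bash
cat > h.py <<'E'
import cv2,numpy as np
from scipy.spatial.transform import Rotation as Rn
def rays(c,px):
    u=cv2.undistortPoints(np.float64(px).reshape(-1,1,2),c["K"],c["distortion"]).reshape(-1,2)
    return np.c_[u,np.ones(len(u))]
def plane(c,px,z,pose=None):
    """pixels -> world points on height z; pose=(ee_pos,ee_rot) for wrist"""
    if pose is None: R=c["R"].T; o=-R@c["t"]
    else:
        A=Rn.from_euler("xyz",pose[1],degrees=True).as_matrix();M=c["tool_from_camera"]
        R=A@M[:3,:3]; o=A@M[:3,3]+pose[0]
    d=rays(c,px)@R.T
    return o+d*((z-o[2])/d[:,2])[:,None]
def mask(p,name):
    h=cv2.cvtColor(p,cv2.COLOR_BGR2HSV);H,S,V=cv2.split(h)
    hr={"orange":(H>=7)&(H<=18),"red":(H<=4)|(H>=174),"blue":(H>100)&(H<125)}[name]
    return (hr&(S>150)&(V>90)).astype(np.uint8)
def blobs(p,name,amin=15):
    n,l,st,ce=cv2.connectedComponentsWithStats(mask(p,name))
    return [(st[i],ce[i],(l==i)) for i in range(1,n) if st[i][4]>=amin]
E
python3 - <<'E'
from h import *
from cell import imaging
for n in("top","scene"):
    f=np.load(f"pics/{n}.npz");p=f["p"];c=imaging.get_calibration(n)
    for k,z in(("orange",.14),("red",.083),("blue",.14)):
        for st,ce,m in blobs(p,k):
            P=plane(c,ce,z)[0]; print(n,k,st,ce.round(1),P.round(4),np.median(f["d"][m]))
c=imaging.get_calibration("top")
# end bar corners / rail outer edges at z=.075, eyeballed
print(plane(c,[[225,172],[220,242],[280,243],[284,178]],.075).round(4))
E
```

```text
top orange [310 140  11  10  35] [313.5 145.7] [ 0.609 -0.012  0.14 ] 1.059603
top orange [239 192  16  10 135] [246.7 196.7] [0.5083 0.1134 0.14  ] 0.95538175
top red [115 134   9  29 125] [118.5 150.6] [0.6066 0.3943 0.083 ] 1.1051168
top red [459 137  28  10 155] [472.8 141.4] [ 0.6372 -0.3416  0.083 ] 1.1078832
top red [216 204  12   7  48] [220.9 206.6] [0.4934 0.1729 0.083 ] 1.0092809
top blue [379 193  19  10 160] [388.  197.9] [ 0.5105 -0.1554  0.14  ] 0.95594287
top blue [151 278   5   6  19] [152.4 280.9] [0.3443 0.2903 0.14  ] 0.99723995
scene orange [277 209  12  10  72] [281.6 213.1] [0.4953 0.0593 0.14  ] 0.9312581
scene orange [217 216  46  33 487] [249.7 230.3] [0.4799 0.1323 0.14  ] 0.74621475
scene orange [147 340  23  21 221] [156.7 349.2] [0.3208 0.3386 0.14  ] 0.60754097
scene red [223 257  14  17 101] [229.1 263.7] [0.4847 0.1757 0.083 ] 0.72941023
scene red [ 87 294   8   7  23] [ 90.3 297.5] [0.534  0.3927 0.083 ] 0.76739174
scene red [ 69 300  28  23 249] [ 82.4 310.7] [0.5105 0.4079 0.083 ] 0.7412813
scene red [233 373  37  27 151] [250.4 386.5] [0.2484 0.2539 0.083 ] 0.5951983
scene blue [359 176  15  27 308] [365.5 188.8] [ 0.4762 -0.1253  0.14  ] 0.8749814
scene blue [327 182  26   7  53] [339.1 186.3] [ 0.5146 -0.0879  0.14  ] 0.9437902
scene blue [274 350  10   5  20] [278.2 352.4] [0.2329 0.219  0.14  ] 0.61298144
scene blue [179 355  18  17 106] [187.9 365.9] [0.2762 0.3155 0.14  ] 0.55696946
[[0.5653 0.1686 0.075 ]
 [0.4223 0.1741 0.075 ]
 [0.4227 0.0524 0.075 ]
 [0.5547 0.0473 0.075 ]]
```

Request:
{"api": "arm_command", "payload": {"steps": [{"x":-45,"y":-29,"wz":-0.236},{"x":-45,"y":-29,"wz":-0.236},{"x":-45,"y":-29,"wz":-0.236},{"x":-45,"y":-29,"wz":-0.236},{"x":-45,"y":-29,"wz":-0.236},{"x":-45,"y":-29,"wz":-0.236},{"x":-45,"y":-29,"wz":-0.236},{"x":-45,"y":-29,"wz":-0.236},{"x":-45,"y":-29,"wz":-0.236},{"x":-45,"y":-29,"wz":-0.236},{"x":-45,"y":-29,"wz":-0.236},{"x":-45,"y":-29,"wz":-0.236}]}}

```text
schema error: expected keys x, y, z, wx, wy, wz, claw
```

Request:
{"api": "arm_command", "payload": {"steps": [{"z":0},{"z":0},{"z":0},{"z":0}]}}

```text
schema error: expected keys x, y, z, wx, wy, wz, claw
```

```bash
cat > look.py <<'E'
import sys
from h import *
from cell import env,imaging
s=env.get_state();p,d=imaging.grab_frame("wrist");n=sys.argv[1]
cv2.imwrite(f"pics/{n}.png",p);pose=(s["ee_pos"],s["ee_rot"]);np.savez(f"pics/{n}.npz",p=p,d=d,a=pose[0],b=pose[1])
c=imaging.get_calibration("wrist");print(s["t"],pose)
for k,z in(("orange",.14),("red",.083)):
    for st,ce,m in blobs(p,k,60):
        P=plane(c,ce,z,pose)[0]; print(k,st,ce.round(1),P.round(4),np.median(d[m]))
E
python3 look.py w1
```

```text
0.1 (array([0.14868014, 0.52931332, 0.23064106]), array([-1.79930563e+02, -3.04522604e-04,  1.64308937e+02]))
```

View pics/w1.png

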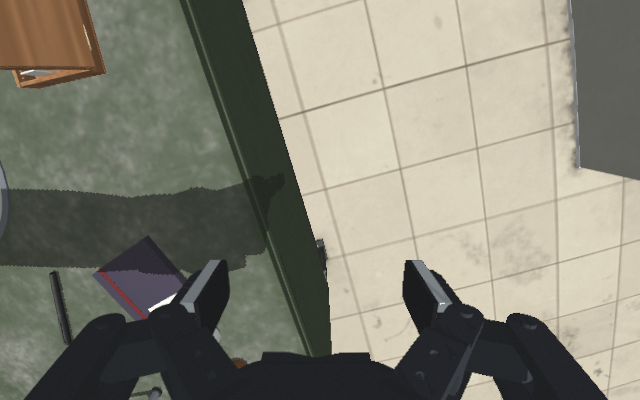

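The wrist view is still from the start pose because the move was refused: each row must give all seven keys. I'll send it again.

Request:
{"api": "arm_command", "payload": {"steps": [{"x":-4,"y":-2.6,"z":0,"wx":0,"wy":0,"wz":-0.02,"claw":1},{"x":-8,"y":-5.2,"z":0,"wx":0,"wy":0,"wz":-0.04,"claw":1},{"x":-12,"y":-7.8,"z":0,"wx":0,"wy":0,"wz":-0.06,"claw":1},{"x":-16,"y":-10.4,"z":0,"wx":0,"wy":0,"wz":-0.08,"claw":1},{"x":-20,"y":-13,"z":0,"wx":0,"wy":0,"wz":-0.1,"claw":1},{"x":-24,"y":-15.6,"z":0,"wx":0,"wy":0,"wz":-0.12,"claw":1},{"x":-28,"y":-18.2,"z":0,"wx":0,"wy":0,"wz":-0.14,"claw":1},{"x":-32,"y":-20.8,"z":0,"wx":0,"wy":0,"wz":-0.17,"claw":1},{"x":-36,"y":-23.4,"z":0,"wx":0,"wy":0,"wz":-0.19,"claw":1},{"x":-40,"y":-26,"z":0,"wx":0,"wy":0,"wz":-0.21,"claw":1},{"x":-44,"y":-28.5,"z":0,"wx":0,"wy":0,"wz":-0.236,"claw":1},{"x":-45,"y":-29,"z":0,"wx":0,"wy":0,"wz":-0.236,"claw":1}]}}

```text
t: 1.35
ee_pos: [0.5055, 0.1253, 0.2305]
ee_rot: [-179.9, -0.0, 177.7]
ft_force: [-0.6, 0.1, -0.1]
gripper_width: 0.0853
grasp_force: 0.0
```

Request:
{"api": "arm_command", "payload": {"steps": [{"x":0,"y":0,"z":0,"wx":0,"wy":0,"wz":0,"claw":1},{"x":0,"y":0,"z":0,"wx":0,"wy":0,"wz":0,"claw":1},{"x":0,"y":0,"z":0,"wx":0,"wy":0,"wz":0,"claw":1},{"x":0,"y":0,"z":0,"wx":0,"wy":0,"wz":0,"claw":1}]}}

```text
t: 1.75
ee_pos: [0.5029, 0.1297, 0.2316]
ee_rot: [180.0, 0.0, 177.9]
ft_force: [-0.8, 0.2, 0.1]
gripper_width: 0.0854
grasp_force: 0.0
```

```bash
python3 look.py w2
```

```text
1.75 (array([0.50289238, 0.12969256, 0.23160137]), array([1.79987193e+02, 2.04177191e-02, 1.77933830e+02]))
orange [490  76  23  12 102] [500.2  80.6] [0.4077 0.2704 0.14  ] 0.2960503
orange [280 193  35  34 953] [297.9 211.6] [0.5046 0.1154 0.14  ] 0.24969995
orange [282 265  45  13 122] [303.9 268.5] [0.5572 0.1179 0.14  ] 0.32073927
orange [281 296  43  15 122] [302.3 305. ] [0.5948 0.1146 0.14  ] 0.33531612
red [345 172  25  15 243] [357.1 179.9] [0.4926 0.1714 0.083 ] 0.29773733
```

View pics/w2.png

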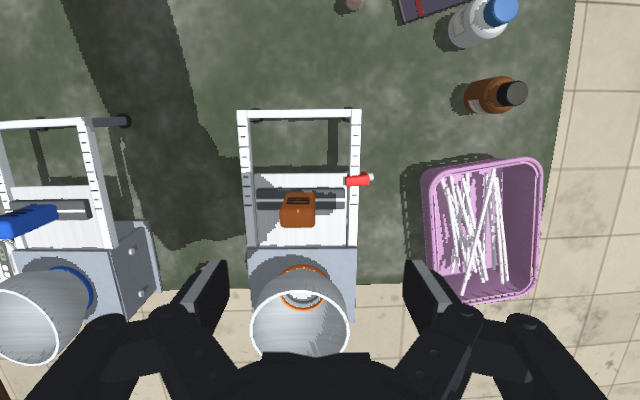

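The wrist view shows the orange handle at about (298,212), with its front face and top merged in one blob, and the red clip at (357,180). The rails run from row 112 to row 250. I'll zoom in for the edges.

```bash
python3 - <<'E'
import cv2
p=cv2.imread("pics/w2.png")[100:250,230:390]
cv2.imwrite("pics/w2c.png",cv2.resize(p,(800,750)[:2],interpolation=cv2.INTER_NEAREST)[:600])
E
```

```text
(no output)
```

View pics/w2c.png

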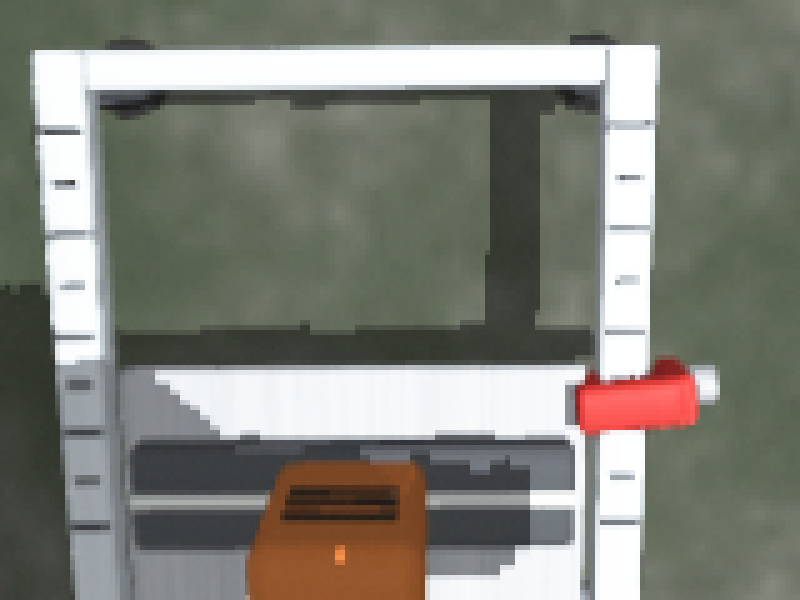

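```bash
cat > m.py <<'E'
from h import *
from cell import imaging
f=np.load("pics/w2.npz");c=imaging.get_calibration("wrist");pose=(f["a"],f["b"])
p=f["p"]; g=p[:,298].astype(int)
print([tuple(x) for x in p[198:232,305].tolist()])
W=lambda px,z:plane(c,px,z,pose)
cr=lambda x,y:[230+x/5-.5+.1,100+y/5-.5+.1]
L=W([cr(32,50),cr(75,600)],.075);R=W([cr(658,45),cr(640,600)],.075)
for q in(L,R): d=q[1]-q[0];print(q.round(4),np.degrees(np.arctan2(d[1],d[0])))
b=W([cr(32,50),cr(658,45)],.075);d=b[1]-b[0];print("bar",np.degrees(np.arctan2(d[1],d[0]))-90,np.linalg.norm(d))
m=[b_ for b_ in blobs(p,"orange",500)][0][2]
r=np.where(m[:,300:312].any(1))[0];print("rows",r.min(),r.max(), W([[300,r.max()+.5]],.14), "bottom-of-blob")
print("clip",W([cr(577,408),cr(698,408),cr(637,385),cr(637,430)],.083).round(4))
E
python3 m.py
```

```text
[(28, 42, 61), (26, 40, 59), (24, 27, 33), (33, 58, 100), (30, 48, 82), (26, 32, 40), (34, 61, 103), (37, 73, 125), (37, 72, 124), (36, 71, 125), (39, 75, 131), (40, 79, 139), (42, 82, 145), (43, 85, 148), (43, 85, 148), (45, 87, 151), (46, 87, 152), (45, 86, 151), (46, 87, 151), (45, 87, 151), (44, 86, 150), (44, 85, 150), (45, 87, 150), (45, 86, 149), (43, 84, 148), (44, 84, 148), (43, 84, 148), (43, 83, 145), (41, 79, 139), (125, 143, 176), (231, 230, 231), (247, 244, 242), (247, 244, 242), (247, 245, 242)]
[[0.4216 0.0568 0.075 ]
 [0.5331 0.0536 0.075 ]] -1.648160925181872
[[0.4251 0.1762 0.075 ]
 [0.5373 0.1732 0.075 ]] -1.5090598677297333
bar -1.7067210542316218 0.11941368367530115
rows 193 226 [[0.51772599 0.11651961 0.14      ]] bottom-of-blob
clip [[0.4935 0.1594 0.083 ]
 [0.4943 0.1834 0.083 ]
 [0.4893 0.1713 0.083 ]
 [0.4984 0.1713 0.083 ]]
```

Request:
{"api": "arm_command", "payload": {"steps": [{"x":-0.55,"y":-1.45,"z":0,"wx":0,"wy":0,"wz":-0.007,"claw":1},{"x":-0.55,"y":-1.45,"z":2,"wx":0,"wy":0,"wz":-0.007,"claw":1},{"x":-0.55,"y":-1.45,"z":4,"wx":0,"wy":0,"wz":-0.007,"claw":1},{"x":-0.55,"y":-1.45,"z":6,"wx":0,"wy":0,"wz":-0.007,"claw":1},{"x":-0.55,"y":-1.45,"z":8,"wx":0,"wy":0,"wz":-0.007,"claw":1},{"x":-0.55,"y":-1.45,"z":10,"wx":0,"wy":0,"wz":-0.007,"claw":1},{"x":-0.55,"y":-1.45,"z":12,"wx":0,"wy":0,"wz":-0.007,"claw":1},{"x":-0.55,"y":-1.45,"z":13.3,"wx":0,"wy":0,"wz":-0.007,"claw":1},{"x":-0.55,"y":-1.45,"z":13.3,"wx":0,"wy":0,"wz":-0.007,"claw":1},{"x":-0.55,"y":-1.45,"z":13.3,"wx":0,"wy":0,"wz":-0.007,"claw":1},{"x":-0.55,"y":-1.45,"z":13.3,"wx":0,"wy":0,"wz":-0.007,"claw":1}]}}

```text
t: 2.9
ee_pos: [0.509, 0.1142, 0.0995]
ee_rot: [180.0, 0.1, 178.2]
ft_force: [0.9, -0.7, -0.5]
gripper_width: 0.0852
grasp_force: 0.0
```

```bash
python3 look.py w3
```

```text
2.9 (array([0.50900781, 0.11417255, 0.09952046]), array([1.79976210e+02, 9.24003576e-02, 1.78243641e+02]))
orange [630  49  10  17  95] [635.3  57.8] [0.4163 0.224  0.14  ] 0.1698474
orange [ 280  241   71   88 4892] [314.8 289.4] [0.4991 0.1147 0.14  ] 0.122722365
orange [302 352  29   5  99] [316.  353.8] [0.5311 0.1142 0.14  ] 0.1933334
red [393 201  43  29 839] [414.2 217.8] [0.4915 0.1708 0.083 ] 0.16974168
```

View pics/w3.png

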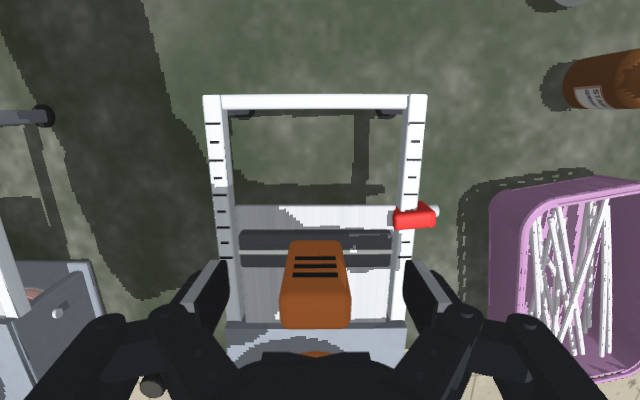

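The handle sits centred between the open fingers, at (315,289), with the clip at (414,217). I'll measure again from this closer view.

```bash
python3 - <<'E'
from h import *
from cell import imaging
f=np.load("pics/w3.npz");c=imaging.get_calibration("wrist");pose=(f["a"],f["b"]);p=f["p"]
W=lambda px,z:plane(c,px,z,pose)
print("orange V",p[276:332,300:330].max(2).mean(1).round(0).astype(int).tolist())
print("red V",[(r,p[r,405:428].mean(0).astype(int).tolist(),f["d"][r,415].round(3)) for r in range(198,232)])
print(W([[315,r] for r in(285,290,295,328.5)],.14).round(4))
print(W([[414,r] for r in(204,207,210,229)],.083).round(4))
# rail tick spacing / yaw
g=cv2.cvtColor(p,cv2.COLOR_BGR2GRAY)
L,R=[],[]
for r in range(100,195,3):
    x=np.where(g[r,190:440]>200)[0]+190; L.append([x[0]-.5,r]);R.append([x[-1]+.5,r])
for q in(L,R):
    P=W(q,.075);k=np.polyfit(P[:,0],P[:,1],1);print(k,np.degrees(np.arctan(k[0])),np.abs(P[:,1]-np.polyval(k,P[:,0])).max())
E
```

```text
orange V [26, 87, 116, 119, 119, 119, 119, 119, 119, 119, 119, 119, 119, 119, 119, 122, 125, 127, 132, 134, 137, 140, 141, 141, 141, 142, 142, 142, 142, 144, 144, 144, 143, 142, 142, 142, 142, 142, 142, 143, 142, 142, 142, 142, 142, 142, 141, 141, 141, 141, 138, 132, 128, 163, 192, 196]
red V [(198, [181, 187, 183], np.float32(0.174)), (199, [180, 186, 182], np.float32(0.175)), (200, [176, 182, 182], np.float32(0.174)), (201, [169, 174, 186], np.float32(0.175)), (202, [163, 166, 189], np.float32(0.175)), (203, [159, 161, 189], np.float32(0.175)), (204, [155, 157, 190], np.float32(0.175)), (205, [153, 154, 191], np.float32(0.174)), (206, [150, 150, 189], np.float32(0.175)), (207, [145, 144, 184], np.float32(0.175)), (208, [134, 133, 172], np.float32(0.175)), (209, [105, 104, 146], np.float32(0.176)), (210, [56, 56, 121], np.float32(0.172)), (211, [37, 39, 134], np.float32(0.171)), (212, [41, 43, 161], np.float32(0.169)), (213, [51, 54, 199], np.float32(0.17)), (214, [64, 66, 229], np.float32(0.169)), (215, [76, 79, 243], np.float32(0.168)), (216, [86, 89, 250], np.float32(0.167)), (21
[... 236 characters left out ...]
69)), (223, [79, 83, 249], np.float32(0.17)), (224, [77, 80, 249], np.float32(0.17)), (225, [74, 78, 248], np.float32(0.17)), (226, [71, 74, 245], np.float32(0.17)), (227, [66, 70, 228], np.float32(0.172)), (228, [75, 83, 181], np.float32(0.172)), (229, [145, 153, 162], np.float32(0.265)), (230, [158, 167, 161], np.float32(0.262)), (231, [159, 167, 162], np.float32(0.263))]
[[0.4971 0.1148 0.14  ]
 [0.4994 0.1148 0.14  ]
 [0.5017 0.1147 0.14  ]
 [0.5178 0.1142 0.14  ]]
[[0.4833 0.1702 0.083 ]
 [0.4851 0.1703 0.083 ]
 [0.4868 0.1704 0.083 ]
 [0.4983 0.1712 0.083 ]]
[ 0.78171433 -0.2876853 ] 38.01524958817753 0.08020531317695931
[-0.0371628   0.19182207] -2.128292116649885 0.008396467009233105
```

Request:
{"api": "arm_command", "payload": {"squeeze": 60, "steps": [{"x":0,"y":0,"z":0.2,"wx":0,"wy":0,"wz":0,"claw":0.3},{"x":0,"y":0,"z":0.2,"wx":0,"wy":0,"wz":0,"claw":0.2},{"x":0,"y":0,"z":0.2,"wx":0,"wy":0,"wz":0,"claw":0},{"x":0,"y":0,"z":0.2,"wx":0,"wy":0,"wz":0,"claw":0},{"x":0,"y":0,"z":0.2,"wx":0,"wy":0,"wz":0,"claw":0},{"x":0,"y":0,"z":0.2,"wx":0,"wy":0,"wz":0,"claw":0},{"x":0,"y":0,"z":0.2,"wx":0,"wy":0,"wz":0,"claw":0},{"x":0,"y":0,"z":0.2,"wx":0,"wy":0,"wz":0,"claw":0}]}}

```text
t: 3.75
ee_pos: [0.5085, 0.1139, 0.0965]
ee_rot: [-180.0, 0.0, 178.2]
ft_force: [-1.5, -2.0, 3.8]
gripper_width: 0.0298
grasp_force: 59.6
```

Request:
{"api": "arm_command", "payload": {"steps": [{"x":0.2,"y":0,"z":0,"wx":0,"wy":0,"wz":0,"claw":0},{"x":0.5,"y":0,"z":0,"wx":0,"wy":0,"wz":0,"claw":0},{"x":0.8,"y":0,"z":0,"wx":0,"wy":0,"wz":0,"claw":0},{"x":1.1,"y":0,"z":0,"wx":0,"wy":0,"wz":0,"claw":0},{"x":1.4,"y":0,"z":0,"wx":0,"wy":0,"wz":0,"claw":0},{"x":1.6,"y":0,"z":0,"wx":0,"wy":0,"wz":0,"claw":0},{"x":1.73,"y":0,"z":0,"wx":0,"wy":0,"wz":0,"claw":0},{"x":1.73,"y":0,"z":0,"wx":0,"wy":0,"wz":0,"claw":0},{"x":1.73,"y":0,"z":0,"wx":0,"wy":0,"wz":0,"claw":0},{"x":1.73,"y":0,"z":0,"wx":0,"wy":0,"wz":0,"claw":0},{"x":1.73,"y":0,"z":0,"wx":0,"wy":0,"wz":0,"claw":0}]}}

```text
t: 4.85
ee_pos: [0.4926, 0.1143, 0.0965]
ee_rot: [-180.0, 0.2, 178.2]
ft_force: [7.3, -2.3, -0.0]
gripper_width: 0.0294
grasp_force: 59.3
```

```bash
python3 look.py w4
```

```text
4.85 (array([0.49256842, 0.11430972, 0.09651564]), array([-1.79987816e+02,  1.68493911e-01,  1.78213197e+02]))
orange [626  75  14  21 108] [634.2  85.9] [0.4091 0.2225 0.14  ] 0.17162503
orange [ 279  244   74   91 5263] [315.5 294.1] [0.4828 0.1151 0.14  ] 0.12017894
red [394 227  41  32 838] [414.4 245.5] [0.4908 0.1712 0.083 ] 0.17186327
```

View pics/w4.png

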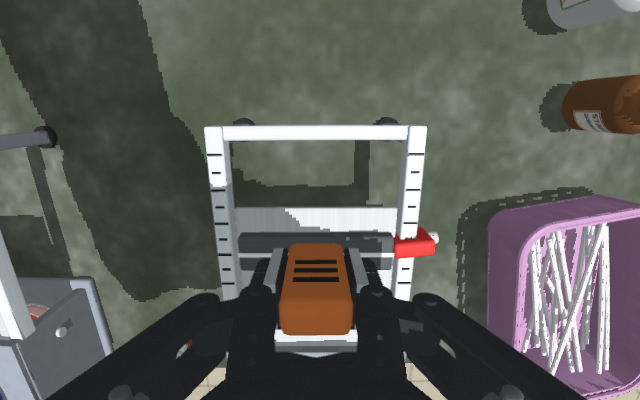

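The fingers hold the handle, at (315,294), and the clip is at (414,245). The handle's front bottom edge (z=0.082) and the clip's top (z=0.083) lie at nearly the same height, so comparing them is almost free of parallax. I'll do that in all three views.

```bash
cat > cmp.py <<'E'
import sys
from h import *
from cell import imaging
c=imaging.get_calibration("wrist");a=np.radians(-1.8);u=np.array([np.cos(a),np.sin(a),0])
for n in sys.argv[1:]:
    f=np.load(f"pics/{n}.npz");pose=(f["a"],f["b"]);p=f["p"]
    W=lambda x,y,z:plane(c,[[x,y]],z,pose)[0]
    st,ce,m=max((b for b in blobs(p,"orange",500)),key=lambda b:b[0][4])
    x=int(ce[0]);V=p.max(2).astype(float)
    def edges(q,ch):   # strongest gradient rows at both ends, column-averaged
        s,e,_=q;xs=slice(s[0]+s[2]//3,s[0]+2*s[2]//3);k=np.convolve(ch[:,xs].mean(1),[1,0,-1],"same")
        def sub(r0):
            w=np.abs(k[r0-4:r0+5]);return r0-4+(w*np.arange(9)).sum()/w.sum()
        return sub(s[1]),sub(s[1]+s[3])
    sat=cv2.cvtColor(p,cv2.COLOR_BGR2HSV)[:,:,1].astype(float)
    e=edges((st,ce,m),sat); hb=W(x,e[0]-0,.082)@u+.009; ht=W(x,e[1],.14)@u-.009
    red=[b for b in blobs(p,"red",150) if abs(W(*b[1],.083)[1]-.171)<.015][0]
    s=red[0];e2=edges(red,sat);xc=red[1][0]
    cf=W(xc,e2[1],.083)@u-.005
    print(n,"handle bottom/top est",hb.round(4),ht.round(4),"clip far est",cf.round(4),"near top-edge raw",(W(xc,e2[0],.083)@u).round(4),"rows",np.round(e+e2,1),"gap",((hb+ht)/2-cf).round(4))
E
python3 cmp.py w2 w3 w4
```

```text
w2 handle bottom/top est 0.5092 0.5054 clip far est 0.4876 near top-edge raw 0.4819 rows [192.8 227.1 174.9 185.5] gap 0.0197
w3 handle bottom/top est 0.5089 0.505 clip far est 0.4873 near top-edge raw 0.4758 rows [239.9 328.5 200.7 228.4] gap 0.0197
w4 handle bottom/top est 0.493 0.4891 clip far est 0.4874 near top-edge raw 0.4734 rows [243.  334.7 226.3 256.8] gap 0.0037
```

```bash
python3 - <<'E'
from h import *
from cell import imaging
c=imaging.get_calibration("wrist")
for n,cols,cc in(("w2",(288,308),(350,366)),("w3",(300,330),(403,428)),("w4",(302,330),(403,428))):
    f=np.load(f"pics/{n}.npz");d=f["d"];M=c["tool_from_camera"];A=Rn.from_euler("xyz",f["b"],degrees=True).as_matrix()
    a=np.radians(-1.8);u=np.array([np.cos(a),np.sin(a),0])
    def prof(c0,c1,r0,r1,st):
        for r in range(r0,r1,st):
            xs=np.arange(c0,c1);q=rays(c,np.c_[xs,np.full(len(xs),r)])*d[r,c0:c1,None]
            P=(q@M[:3,:3].T+M[:3,3])@A.T+f["a"]
            m=np.median(P,0);print((r,float((m@u).round(4)),float(m[2].round(4))),end=" ")
        print()
    R={"w2":((188,232,2),(170,192,2)),"w3":((232,336,4),(196,234,2)),"w4":((236,342,4),(222,262,2))}[n]
    print(n,"handle");prof(*cols,*R[0]);print("clip");prof(*cc,*R[1])
E
```

```text
w2 handle
(188, 0.4958, 0.08) (190, 0.4972, 0.0821) (192, 0.4978, 0.088) (194, 0.4977, 0.0957) (196, 0.4979, 0.1024) (198, 0.4978, 0.1093) (200, 0.4973, 0.1178) (202, 0.4972, 0.1246) (204, 0.4979, 0.1279) (206, 0.4978, 0.1336) (208, 0.4984, 0.1374) (210, 0.4995, 0.1394) (212, 0.501, 0.14) (214, 0.5027, 0.1403) (216, 0.5044, 0.1403) (218, 0.5062, 0.1404) (220, 0.5078, 0.1405) (222, 0.5099, 0.14) (224, 0.5114, 0.1403) (226, 0.5133, 0.1399) (228, 0.542, 0.0724) (230, 0.5441, 0.0726) 
clip
(170, 0.4786, 0.0743) (172, 0.4806, 0.0749) (174, 0.4824, 0.0758) (176, 0.4832, 0.0823) (178, 0.4851, 0.0832) (180, 0.4869, 0.0834) (182, 0.4891, 0.0829) (184, 0.4912, 0.083) (186, 0.4951, 0.0747) (188, 0.4972, 0.0743) (190, 0.4994, 0.0744) 
w3 handle
(232, 0.4958, 0.08) (236, 0.4974, 0.082) (240, 0.498, 0.0865) (244, 0.4979, 0.0919) (248, 0.4979, 0.0969) (252, 0.4979, 0.1016) (256, 0.4973, 0.1075) (260, 0.498, 0.1104) (264, 0.4973, 0.1156) (268, 0.4981, 0.118) (272, 0.4974, 0.1229) (276, 0.4977, 0.1257) (280, 0.4981, 0.1285) (284, 0.498, 0.1316) (288, 0.4982, 0.1345) (292, 0.4984, 0.137) (296, 0.4992,
[... 966 characters left out ...]
6, 0.4823, 0.1361) (300, 0.483, 0.1379) (304, 0.4838, 0.1395) (308, 0.4854, 0.1398) (312, 0.4868, 0.1403) (316, 0.4887, 0.1404) (320, 0.4909, 0.14) (324, 0.4926, 0.1403) (328, 0.4945, 0.1403) (332, 0.4967, 0.14) (336, 0.5578, 0.0724) (340, 0.5614, 0.0722) 
clip
(222, 0.4739, 0.0746) (224, 0.4752, 0.0746) (226, 0.4765, 0.0744) (228, 0.4779, 0.0742) (230, 0.4791, 0.0744) (232, 0.4802, 0.0744) (234, 0.4816, 0.0746) (236, 0.4825, 0.0756) (238, 0.4829, 0.0776) (240, 0.4828, 0.0809) (242, 0.4834, 0.0822) (244, 0.4842, 0.083) (246, 0.4856, 0.083) (248, 0.4866, 0.0832) (250, 0.4879, 0.0834) (252, 0.4892, 0.0832) (254, 0.4906, 0.0831) (256, 0.492, 0.0827) (258, 0.5374, -0.0021) (260, 0.5397, -0.0024)
```

The depth profile is clean. The handle centre is still about 3 mm behind the clip's. I'll refine the yaw from the end bar before the last pull.

```bash
python3 - <<'E'
from h import *
from cell import imaging
c=imaging.get_calibration("wrist")
for n,(r0,r1),(x0,x1),(lx,rx) in(("w3",(85,110),(215,418),(190,440)),("w4",(115,142),(215,418),(190,440)),("w2",(104,116),(242,358),(230,370))):
    f=np.load(f"pics/{n}.npz");pose=(f["a"],f["b"]);g=cv2.GaussianBlur(cv2.cvtColor(f["p"],cv2.COLOR_BGR2GRAY),(3,3),0).astype(float)
    def fit(q,ax):
        P=plane(c,q,.075,pose);k=np.polyfit(P[:,ax],P[:,1-ax],1);e=P[:,1-ax]-np.polyval(k,P[:,ax]);ok=abs(e)<.001
        k=np.polyfit(P[ok,ax],P[ok,1-ax],1);return round(float(np.degrees(np.arctan(k[0]))*(1 if ax==0 else -1)),2),int(ok.sum())
    q=[[x,r0+np.argmax(g[r0+1:r1,x]-g[r0:r1-1,x])+.5] for x in range(x0,x1,4)]
    print(n,"bar",fit(q,1))
    rr=range(r1,r1+ (55 if n!="w2" else 55),2)
    mid=(lx+rx)//2
    print("R",fit([[mid+60*(n!="w2")+40*(n=="w2")+np.argmin(np.diff(g[r,mid+60*(n!="w2")+40*(n=="w2"):rx]))+.5,r] for r in rr],0),
          "L",fit([[lx+np.argmax(np.diff(g[r,lx:mid-60*(n!="w2")-40*(n=="w2")]))+.5,r] for r in rr],0))
E
```

```text
w3 bar (-1.54, 51)
R (-2.04, 26) L (-0.56, 8)
w4 bar (-1.44, 51)
R (-1.14, 27) L (-1.68, 26)
w2 bar (-1.44, 29)
R (-1.22, 28) L (-1.53, 28)
```

Request:
{"api": "arm_command", "payload": {"steps": [{"x":0.15,"y":0,"z":0,"wx":0,"wy":0,"wz":0,"claw":0},{"x":0.29,"y":0,"z":0,"wx":0,"wy":0,"wz":0,"claw":0},{"x":0.29,"y":0,"z":0,"wx":0,"wy":0,"wz":0,"claw":0},{"x":0.29,"y":0,"z":0,"wx":0,"wy":0,"wz":0,"claw":0},{"x":0.29,"y":0,"z":0,"wx":0,"wy":0,"wz":0,"claw":0},{"x":0.29,"y":0,"z":0,"wx":0,"wy":0,"wz":0,"claw":0}]}}

```text
t: 5.5
ee_pos: [0.4897, 0.1144, 0.0965]
ee_rot: [-180.0, 0.2, 178.2]
ft_force: [7.5, -2.4, -0.3]
gripper_width: 0.0294
grasp_force: 59.3
```

```bash
cat > gap.py <<'E'
import sys
from h import *
from cell import env,imaging
c=imaging.get_calibration("wrist");a=np.radians(-1.5);u=np.array([np.cos(a),np.sin(a),0]);v=np.array([-u[1],u[0],0])
for n in sys.argv[1:]:
    f=np.load(f"pics/{n}.npz");d=f["d"];M=c["tool_from_camera"];A=Rn.from_euler("xyz",f["b"],degrees=True).as_matrix()
    yy,xx=np.mgrid[:400,:640];q=rays(c,np.c_[xx.ravel(),yy.ravel()])*d.ravel()[:,None]
    P=(q@M[:3,:3].T+M[:3,3])@A.T+f["a"];D=d.ravel()>0
    def get(k,zlo,zhi,c0,rad):
        m=mask(f["p"],k).ravel().astype(bool)&D&(P[:,2]>zlo)&(P[:,2]<zhi)&(np.hypot(P[:,0]-c0[0],P[:,1]-c0[1])<rad);return P[m]
    hf=get("orange",.092,.130,(.49,.115),.04);ht=get("orange",.1385,.143,(.495,.115),.04);cl=get("red",.0815,.086,(.493,.171),.025);cf=get("red",.0765,.0805,(.493,.171),.025)
    hfu=np.median(hf@u);t=np.percentile(ht@u,[1,99]);k=np.percentile(cl@u,[1,99])
    print(n,"front->c",(hfu+.009).round(4),"top mid",t.mean().round(4),t.round(4),"clip mid",k.mean().round(4),k.round(4),"clip front->c",(np.median(cf@u)+.005).round(4),"gap front",(hfu+.009-np.median(cf@u)-.005).round(4),"gap mid",(t.mean()-k.mean()).round(4),"v",(np.median(ht@v)-np.median(cl@v)).round(4))
E
python3 look.py w5; python3 gap.py w2 w3 w4 w5
```

```text
5.5 (array([0.48971156, 0.11439625, 0.09650731]), array([-1.79985668e+02,  1.73384987e-01,  1.78216357e+02]))
orange [624  81  16  20 103] [633.8  90.7] [0.4078 0.2228 0.14  ] 0.17236425
orange [ 279  244   74   91 5265] [315.5 294.1] [0.4799 0.1152 0.14  ] 0.12015407
red [393 231  41  32 836] [413.9 249.8] [0.4907 0.1712 0.083 ] 0.17269203
w2 front->c 0.5076 top mid 0.5068 [0.4994 0.5143] clip mid 0.4882 [0.483  0.4934] clip front->c 0.4881 gap front 0.0195 gap mid 0.0186 v -0.0565
w3 front->c 0.5078 top mid 0.5072 [0.4993 0.5151] clip mid 0.4883 [0.4832 0.4935] clip front->c 0.4891 gap front 0.0187 gap mid 0.0188 v -0.0565
w4 front->c 0.4918 top mid 0.4912 [0.4833 0.499 ] clip mid 0.4883 [0.4832 0.4934] clip front->c 0.4891 gap front 0.0028 gap mid 0.0028 v -0.0569
w5 front->c 0.489 top mid 0.4884 [0.4805 0.4963] clip mid 0.4884 [0.4832 0.4935] clip front->c 0.489 gap front -0.0 gap mid 0.0 v -0.0564
```

The gap is now about 0. Before letting go I'll back the command off by about the arm's elastic wind-up (1.3 mm) so that opening doesn't drag the gate.

Request:
{"api": "arm_command", "payload": {"steps": [{"x":-0.07,"y":0,"z":0,"wx":0,"wy":0,"wz":0,"claw":0},{"x":-0.13,"y":0,"z":0,"wx":0,"wy":0,"wz":0,"claw":0},{"x":-0.13,"y":0,"z":0,"wx":0,"wy":0,"wz":0,"claw":0},{"x":-0.13,"y":0,"z":0,"wx":0,"wy":0,"wz":0,"claw":0}]}}

```text
t: 5.95
ee_pos: [0.4897, 0.1144, 0.0965]
ee_rot: [-180.0, 0.0, 178.2]
ft_force: [0.9, -4.3, 5.2]
gripper_width: 0.0292
grasp_force: 60.1
```

Request:
{"api": "arm_command", "payload": {"steps": [{"x":0,"y":0,"z":0,"wx":0,"wy":0,"wz":0,"claw":1},{"x":0,"y":0,"z":0,"wx":0,"wy":0,"wz":0,"claw":1},{"x":0,"y":0,"z":0,"wx":0,"wy":0,"wz":0,"claw":1},{"x":0,"y":0,"z":0,"wx":0,"wy":0,"wz":0,"claw":1},{"x":0,"y":0,"z":0,"wx":0,"wy":0,"wz":0,"claw":1},{"x":0,"y":0,"z":0,"wx":0,"wy":0,"wz":0,"claw":1}]}}

```text
t: 6.55
ee_pos: [0.4896, 0.1146, 0.0963]
ee_rot: [180.0, -0.0, 178.2]
ft_force: [-0.1, -0.5, -0.8]
gripper_width: 0.0854
grasp_force: 0.0
```

```bash
python3 look.py w6|head -1; python3 gap.py w6
```

```text
6.55 (array([0.4895777 , 0.11457076, 0.09627548]), array([ 1.79995901e+02, -2.48893503e-03,  1.78237818e+02]))
w6 front->c 0.489 top mid 0.4884 [0.4805 0.4963] clip mid 0.4884 [0.4833 0.4934] clip front->c 0.489 gap front -0.0 gap mid 0.0 v -0.0567
```

Released, with the gap still 0. Now I'll lift clear and check once from above.

Request:
{"api": "arm_command", "payload": {"steps": [{"x":0,"y":0,"z":-2,"wx":0,"wy":0,"wz":0,"claw":1},{"x":0,"y":0,"z":-5,"wx":0,"wy":0,"wz":0,"claw":1},{"x":0,"y":0,"z":-8,"wx":0,"wy":0,"wz":0,"claw":1},{"x":0,"y":0,"z":-11,"wx":0,"wy":0,"wz":0,"claw":1},{"x":0,"y":0,"z":-13,"wx":0,"wy":0,"wz":0,"claw":1},{"x":0,"y":0,"z":-13,"wx":0,"wy":0,"wz":0,"claw":1},{"x":0,"y":0,"z":-13,"wx":0,"wy":0,"wz":0,"claw":1},{"x":0,"y":0,"z":-13,"wx":0,"wy":0,"wz":0,"claw":1}]}}

```text
t: 7.4
ee_pos: [0.4893, 0.1144, 0.2251]
ee_rot: [-180.0, -0.1, 178.2]
ft_force: [0.3, 0.1, -0.1]
gripper_width: 0.0854
grasp_force: 0.0
```

```bash
python3 look.py w7|head -1; python3 gap.py w7
```

```text
7.4 (array([0.48925915, 0.11442797, 0.22507958]), array([-1.79975813e+02, -9.23285113e-02,  1.78232943e+02]))
w7 front->c 0.4887 top mid 0.4881 [0.4803 0.496 ] clip mid 0.4882 [0.4831 0.4933] clip front->c 0.4881 gap front 0.0007 gap mid -0.0 v -0.0566
```

View pics/w7.png

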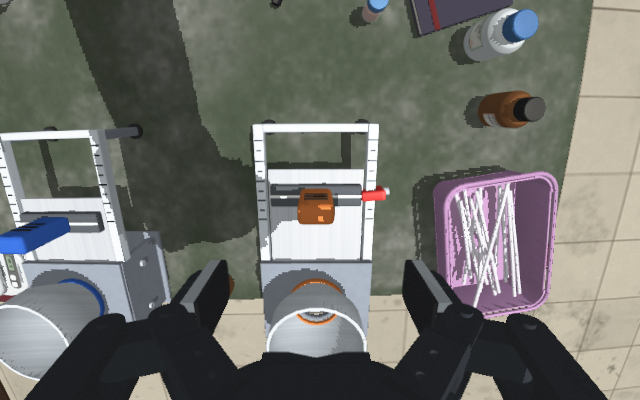

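The orange handle, at (316,206), stands level with the red clip at (374,195) once its height is allowed for. The gripper is clear and the blue feeder is untouched.

```bash
python3 -c "
from cell import job
print(job.sign_off())"
```

```text
the job is handed in; nothing more can be done
None
```

I pulled the orange gate out about 19 mm and let go; the handle's middle now stands beside the red clip (measured within about 0.7 mm), the blue gate was not touched, and the job was handed in at about 7.5 s.

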